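# Set the T-square on the drawing box

### The job

Lower the open lid of the drawing box (the lid is the drawing board) until it is fully shut, without slamming it. Then set the T-square down flat on the board, not dropped, with its head over the board's left edge as seen from the robot, and slide the head up flush against that edge so that the blade's far edge lies along the bottom border line of the taped drawing, the one nearest the robot. Leave the two bottles, the mallet and the offcut where they stand.

Things in the scene. Friction and masses are not known exactly. Their poses are not given: they have to be found in the camera images.
- case: Drawing box's plywood tray, fixed on the bench, 250 deep (x) x 340 wide (y) x 55 mm high. Origin: centre of its underside, on the bench; x points away from the robot to the hinge side, y left, z up. Its lid is the drawing board. Shut, the board spans x +-130 and y +-180 mm here and its flat top is 67 mm above the bench.
- board (a joint): Opening angle of the board (lid) in rad: 0 = fully shut, growing as its front edge rises; starts at 0.6 to 1.2. Stiff friction hinge (about 1 N m): the board stays where it is left, never falls by itself, and must be pushed down all the way on its outer (top) face, with a few newtons near its free edge.
- board_hinge (a point): Middle of the hinge axis, on the underside of the board's far edge: at (130, 0, 55) mm in the tray's frame. The board is a plywood slab 260 mm deep, 360 mm wide and 12 mm thick that turns about this axis, which runs parallel to the tray's y. Axes: those of the board, as for board_front.
- board_front (a point): Middle of the board's free (front) edge, on its outer (top) face, 260 mm from the hinge; moves with the board. Its axes are the board's own: x from the free edge towards the hinge, y to the left along the hinge, z out of the outer face; they equal the tray's axes when shut.
- board_left (a point): Middle of the board's left edge (the T-square's head goes against this edge), on its outer (top) face: 130 mm from the hinge edge, 180 mm left of the middle. Axes as for board_front.
- sheet_line (a point): Middle of the bottom border line (black, 180 mm long, 2 mm wide, nearest and parallel to the board's free edge) of the drawing on a white 148 x 210 mm sheet taped on the board's outer face. Moves with the board. It lies 35 mm left of the board's middle and, varying from start to start, 75 to 115 mm from the free edge. Axes as for board_front.
- tsquare_grip (a point): Balance point of the loose wooden T-square (about 85 g), mid-thickness in its flat blade, 40 mm wide and 4 mm thick: a good place to grasp across the blade. x: along the blade from head to tip; y: across it; z up. The head's inner face is 53 mm towards -x, its outer face 98 mm; the blade tip 247 mm towards +x. Blade underside 2 mm below, head underside 12 mm below.
- tsquare_face (a point): Middle of the inner face of the T-square's head (the face to go against the board edge), level with the blade's underside. Dark head, 130 mm long (y), 45 wide, 10 thick, under the blade's end. At first it lies on the bench left of the box on head and blade tip, tip away from the robot or to far left, blade sloping 2 degrees, its underside 8 mm up at tsquare_grip. Axes as there.
- tsquare_rule (a point): Point on the ruling edge of the T-square's blade (its +y edge, the far edge once it is laid on the board), 150 mm from the head's inner face, level with the blade's underside. Axes as for tsquare_grip.
- water: Bystander: upright clear water bottle, radius 33 mm, 200 mm high, in front (robot side) of the box. Origin: centre of its underside.
- offcut: Bystander: pale wooden offcut block 50 x 110 x 45 mm high, in front of the box beside the water bottle, left or right of it. Origin: centre of its underside.
- mallet: Bystander: round carver's mallet of wood standing on its head, greatest radius 43 mm (90 mm up), 196 mm high, at the left front or left rear corner of the box. Origin: centre of its underside.
- oil: Bystander: upright amber bottle, radius 28 mm, 150 mm high, at the other left corner of the box. Origin: centre of its underside.

How it is judged:
By the outcome, as a careful person would: the job done as asked, in the order asked, and still so for the second after the job is handed in, with the robot touching nothing.
It also fails if it takes over 72 s, if anything falls off the work surface, if the arm or the gripper's body presses on something with over 40 N, if the wrist force passes 120 N, or if a joint passes its speed limit or range.

### The arm

A 6-joint arm with a two-finger parallel gripper is mounted at the origin on the work surface. World frame = base frame: x ahead of the robot, y to its left, z up, the work surface at z = 0. Lengths are in m, angles in rad, forces in N, time in s.
With the tool pointing down it reaches from about 0.275 to 0.825 m from the base axis. Payload 4.9 kg.
Tool frame: the origin (TCP) lies midway between the tips of the shut fingers; the grasp point (between the pads) lies 19 mm behind it (grip_point_offset is the distance from the TCP to the grasp point, in m); z points along the fingers, x is the direction in which the jaws open and shut, and the axes are right-handed (so a half turn about z gives the same grasp; the last joint's range is limited). The gripper opens to 85 mm and grips with 20 to 120 N. Pads are 22 mm wide; open, the fingers measure 114 mm over their backs; the gripper's body (76 mm by 85 mm) begins 54 mm behind the grasp point. The pads swing forward as they close: fully open they stand 13 mm farther back than shut.
Start: joints at [-1.266, 0.326, -0.193, 1.052, 0, 1.437], TCP at [0.234, -0.498, 0.231] pointing down, gripper open.
Joint ranges: [-2.65, 2.65], [-0.97, 1.79], [-1.3, 1.35], [-1.93, 2.1], [-1.47, 1.37], [-3.14, 3.14]. Speed limits (rad/s): [2.57, 2.57, 3.14, 3.14, 3.14, 3.14].

### API

Orientations are given as a rotation vector (axis times angle).
In Python, from cell import * gives the robot as it stands. Calls block until the motion is done:
- movep(position, orientation): joint-space move of the TCP to a pose.
- move_l(position, velocity=0.15, rot=None, until_force=None): straight line of the TCP; rot=None keeps the orientation; velocity is the mean speed in m/s. With until_force (N) it stops when the force on the tool has changed by that much, and returns True; else False.
- set_joints(angles): joint-space move.
- let_go() and grab(newtons=None): open the fingers fully, or close them until they stop; newtons is the grip in N (None keeps the last).
- sleep(seconds).
- ik(position, orientation): joint angles nearest the present ones, or None.
- get_state(): the state.
- grab_frame(name): name is "scene" or "top"; returns a dict with "img" (480x640x3 uint8, red, green, blue), "fx", "fy", "cx", "cy" (pixels), "cam_to_world" (4x4, takes a point from camera to world coordinates). Camera axes: x right, y down, z forward; pixel columns grow to the right and rows downward; lengths in m; the calibration is good to about 2 mm. A picture is of the moment at which its call begins. There is no depth.
A pose or a line that the arm cannot do raises MotionError and nothing moves.
- sign_off(): hands the job in, once; it reports no verdict.
Trained networks look in the newest picture that a camera, given by its name, has taken for a name from the list of things; names that differ only in an ending like _2 or _b are one class to them, and where a whole thing is asked for, a point or a joint stands for the part that bears it (a point fixed in the world has none). Each returns a list of dicts, best first, with "score" (0 to 1); they miss things now and then, are a little off and sometimes report something else, mostly with a low value. They report only what shows in the picture. A call takes as long as a camera call.
- spot_in(camera, name): "centre" ([column, row] in pixels, amid what is visible of it).
- silhouettes(camera, name): "mask" (480x640 bool, what is visible of it) and "centre" ([column, row] in pixels, amid what is visible of it).
- tip_of(camera, name): "centre" ([column, row] in pixels: a listed point, or the origin of a listed thing).
The state is a dict: "clock": time; "q": joint angles; "joint_velocities": joint speeds; "tau": joint torques, N m; "position": TCP position; "eef_rot": TCP orientation; "contact_force": force on the tool from outside, world axes, zero at the start; "wrist_torque": the same for the moment, N m; "finger_gap": opening from 0.0 (shut) to 1.0 (fully open).
Only numpy, scipy, OpenCV 4.12 (cv2) and the standard library are available. Lean on these libraries where they do the work, as an engineer would, in place of code of your own. Each camera call takes 0.05 s, during which the arm holds its last target.

## Working session

There is one attempt and no reset: what is moved stays moved. The work goes in short steps, each a Python script; the robot and the scene stay as the last script left them, time stands still between calls to the robot, and variables do not carry over. Pictures are saved under pics/ and viewed, and the job is handed in when it is done.

```bash
mkdir -p pics; ls
cat > h.py <<'E'
from cell import *
import numpy as np, cv2
from scipy.spatial.transform import Rotation as R
def snap(cam,name,marks=()):
    f=grab_frame(cam); im=f["img"][:,:,::-1].copy()
    cv2.imwrite(f"pics/{name}.png",im); return f
def ray(f,uv):
    T=np.array(f["cam_to_world"]); d=np.array([(uv[0]-f["cx"])/f["fx"],(uv[1]-f["cy"])/f["fy"],1.])
    return T[:3,3],T[:3,:3]@d
def onz(f,uv,z):
    o,d=ray(f,uv); return o+d*(z-o[2])/d[2]
def proj(f,p):
    T=np.array(f["cam_to_world"]); c=T[:3,:3].T@(np.asarray(p)-T[:3,3])
    return np.array([f["cx"]+f["fx"]*c[0]/c[2],f["cy"]+f["fy"]*c[1]/c[2]])
def tri(obs):
    A=np.zeros((3,3));b=np.zeros(3)
    for f,uv in obs:
        o,d=ray(f,uv);d=d/np.linalg.norm(d);P=np.eye(3)-np.outer(d,d);A+=P;b+=P@o
    p=np.linalg.solve(A,b); return p,[np.round(proj(f,p)-uv,1) for f,uv in obs]
E
python3 - <<'E'
from h import *
F={c:snap(c,c+"0") for c in("scene","top")}
for c in F: print(c,F[c]["fx"],np.round(F[c]["cam_to_world"],3).tolist())
for n in ["case","board_hinge","board_front","board_left","sheet_line","tsquare_grip","tsquare_face","tsquare_rule","water","offcut","mallet","oil"]:
    obs=[]
    for c in F:
        r=tip_of(c,n)
        print(n,c,[(np.round(x["centre"],1).tolist(),round(x["score"],2)) for x in r[:2]])
        if r: obs.append((F[c],r[0]["centre"]))
    if len(obs)==2:
        p,e=tri(obs);print("   ",np.round(p,4),e)
print(get_state()["clock"])
E
```

```text
pics
scene 553.5258200929023 [[-0.938, 0.243, -0.248, 0.854], [0.347, 0.661, -0.665, 0.83], [0.002, -0.71, -0.704, 0.849], [0.0, 0.0, 0.0, 1.0]]
top 612.4079045161453 [[-0.021, -0.996, 0.089, 0.435], [-1.0, 0.022, -0.0, 0.078], [-0.002, -0.089, -0.996, 1.677], [0.0, 0.0, 0.0, 1.0]]
case scene [([264.1, 176.0], 0.71)]
case top [([469.9, 296.3], 0.26)]
    [ 0.4942 -0.3767 -0.1487] [array([24.5,  0.1]), array([  6. , -22.9])]
board_hinge scene [([282.4, 90.3], 0.72)]
board_hinge top [([430.5, 221.7], 0.36)]
    [ 0.5838 -0.1657  0.2627] [array([-10. ,  -1.8]), array([-3.3,  8.4])]
board_front scene [([284.4, 91.4], 0.58)]
board_front top [([445.7, 247.1], 0.97), ([231.2, 289.6], 0.32)]
    [ 0.5451 -0.2148  0.222 ] [array([-0.6, -0.1]), array([-0.2,  0.5])]
board_left scene [([270.1, 177.3], 0.59)]
board_left top [([365.4, 212.1], 0.66), ([228.8, 294.0], 0.19)]
    [ 0.641  -0.0301  0.1476] [array([-2. , -0.3]), array([-0.6,  1.5])]
sheet_line scene [([262.1, 131.7], 0.69)]
sheet_line top [([426.5, 222.7], 0.87)]
    [ 0.6115 -0.1825  0.1534] [array([-1.2, -0.2]), array([-0.3,  1. ])]

[... 463 characters left out ...]
6 0.0091] [array([2.3, 0.3]), array([ 0.7, -1.2])]
water scene [([358.2, 176.6], 0.83)]
water top [([401.0, 309.1], 0.82), ([471.6, 295.3], 0.5)]
    [ 0.3947 -0.1296  0.0073] [array([-1.1, -0.1]), array([-0.4,  0.9])]
offcut scene [([315.7, 137.8], 0.91), ([377.1, 389.6], 0.37)]
offcut top [([468.7, 298.0], 0.92)]
    [ 0.4274 -0.3182  0.0048] [array([1.9, 0.2]), array([ 0.7, -1.7])]
mallet scene [([255.8, 254.2], 0.59)]
mallet top [([339.0, 198.3], 0.86), ([448.1, 247.6], 0.45)]
    [0.7002 0.0315 0.0043] [array([-2.2, -0.3]), array([-0.6,  1.6])]
oil scene [([379.1, 216.3], 0.96)]
oil top [([351.8, 306.4], 0.94)]
    [ 0.4024  0.0043 -0.0053] [array([-2.2, -0.3]), array([-0.9,  1.7])]
1.3
```

View pics/scene0.png

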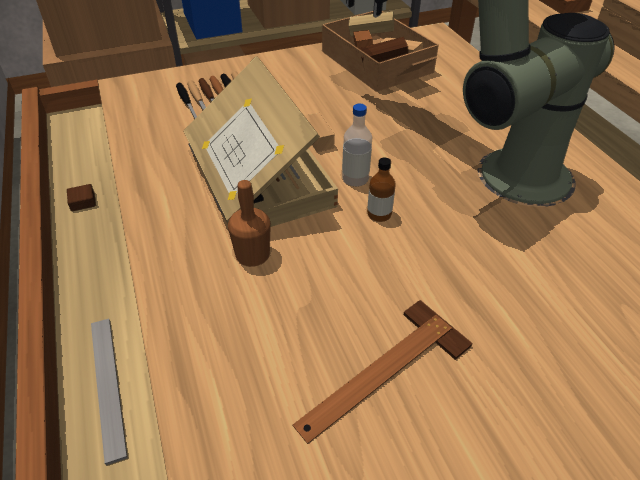

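View pics/top0.png

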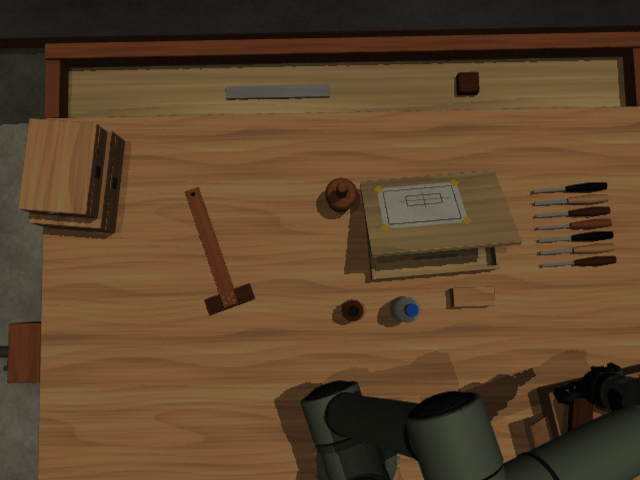

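The scene view shows the open lid (corners about (257,57), (318,137), (186,130)). The T-square is at bottom centre with its head near (438,330), the oil is at (380,190) and the mallet at (250,240). The top view agrees. I'll zoom in to pick the corners precisely.

Run:
```python
import cv2
a=cv2.imread("pics/scene0.png")[45:235,170:350]; cv2.imwrite("pics/s_crop.png",cv2.resize(a,None,fx=3.1,fy=3.1,interpolation=cv2.INTER_CUBIC))
a=cv2.imread("pics/top0.png")[160:290,340:530]; cv2.imwrite("pics/t_crop.png",cv2.resize(a,None,fx=4,fy=4,interpolation=cv2.INTER_CUBIC))
```

```text
(no output)
```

View pics/s_crop.png

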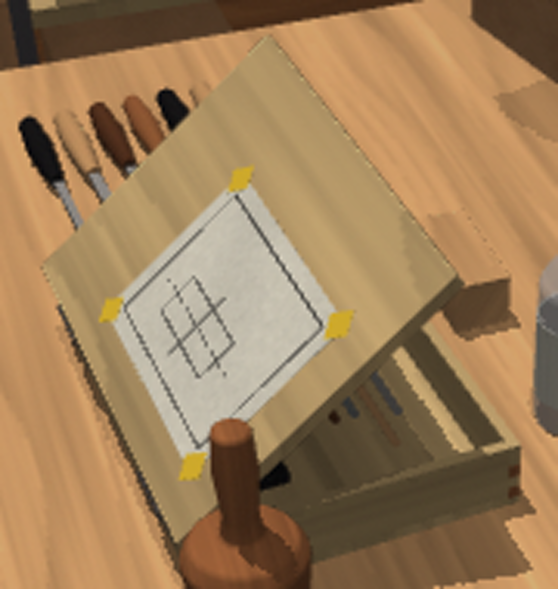

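View pics/t_crop.png

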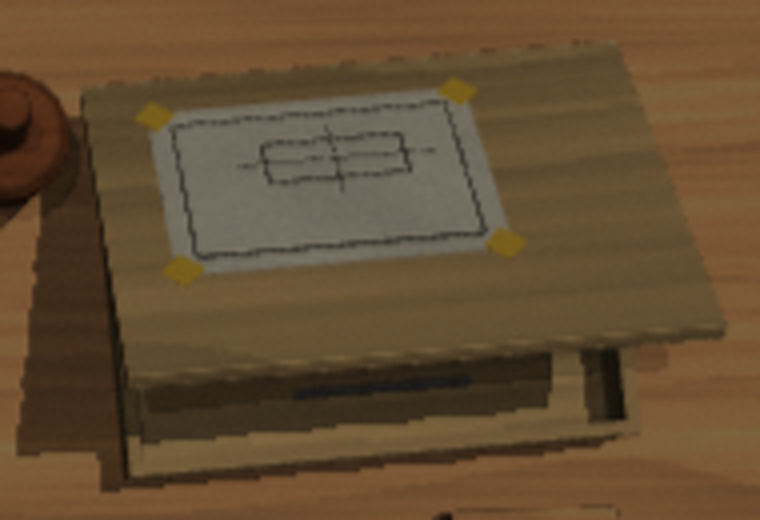

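```bash
cat > fit.py <<'E'
from h import *
from scipy.optimize import least_squares
def model(v):
    x,y,yaw,a,s,d=v[:6]
    Rt=R.from_euler('z',yaw); Rb=R.from_euler('y',a)  # front edge(-x) rises
    B=lambda bx,by,bz: Rt.apply(np.array([.13,0,.055])+Rb.apply([bx-.26,by,bz]))+[x,y,0]
    T=lambda p: Rt.apply(p)+[x,y,0]
    return dict(FR=B(0,-.18,.012),FL=B(0,.18,.012),HR=B(.26,-.18,.012),HL=B(.26,.18,.012),LL=B(s,.125,.012),LR=B(s,-.055,.012),
      UL=B(s+d,.125,.012),UR=B(s+d,-.055,.012),TL=T([-.125,.17,.055]),TR=T([-.125,-.17,.055]))
E
python3 - <<'E'
from fit import *
F={c:grab_frame(c) for c in("scene","top")}
O={"scene":dict(FR=(256.1,57.3),FL=(318.4,134.4),HR=(183.9,130.5),LL=(273.9,150.2),LR=(246.5,107.9),UR=(210.3,144),UL=(233.9,189.2),TL=(337.4,190.2)),
"top":dict(FL=(372.5,254.5),FR=(520.5,240.8),HL=(360.5,183),HR=(493,170.5),LL=(389.3,224.5),LR=(461.5,218),UL=(383.3,191.8),UR=(451,185.3),TL=(372.5,278.5),TR=(499,268))}
def res(v):
    m=model(v); return np.concatenate([proj(F[c],m[k])-O[c][k] for c in O for k in O[c]])
for yaw0 in(0,.1,-.1):
    r=least_squares(res,[.62,-.15,yaw0,.6,.095,.12],loss="soft_l1"); print(np.round(r.x,4),r.cost)
e=res(r.x).reshape(-1,2);i=0
for c in O:
    for k in O[c]: print(c,k,np.round(e[i],1)); i+=1
for k,p in model(r.x).items(): print(k,np.round(p,3))
np.save("fit0.npy",r.x)
E
```

```text
[ 0.6144 -0.2128  0.0642  0.6448  0.092   0.1197] 8.30180751116615
[ 0.6144 -0.2128  0.0642  0.6448  0.092   0.1197] 8.301807511163776
[ 0.6144 -0.2128  0.0642  0.6448  0.092   0.1197] 8.301807511164059
scene FR [ 0.4 -1.5]
scene FL [-1.2 -0.4]
scene HR [-1.3 -0.1]
scene LL [0.3 0.5]
scene LR [-0.2  0.2]
scene UR [-0.3 -0.1]
scene UL [-0.1  0. ]
scene TL [ 0.1 -1.8]
top FL [-1.2  0.1]
top FR [1.  0.9]
top HL [-0.9 -1.8]
top HR [ 0.8 -0.8]
top LL [-0.4  0.3]
top LR [-0.5  0.6]
top UL [-0.8 -0. ]
top UR [-0.   0.7]
top TL [-0.4  0.5]
top TR [1. 0.]
FR [ 0.556 -0.397  0.221]
FL [ 0.532 -0.038  0.221]
HR [ 0.763 -0.384  0.065]
HL [ 0.74  -0.024  0.065]
LL [ 0.609 -0.088  0.166]
LR [ 0.621 -0.267  0.166]
UL [ 0.705 -0.082  0.094]
UR [ 0.716 -0.261  0.094]
TL [ 0.479 -0.051  0.055]
TR [ 0.501 -0.39   0.055]
```

The fit agrees across both views: yaw 0.064, lid angle 0.645, line 92 mm from the free edge. Next I'll push the lid shut along the hinge arc, to the right of the sheet and clear of the bottles.

```bash
cat >> fit.py <<'E'
V0=np.load("fit0.npy") if __import__("os").path.exists("fit0.npy") else None
def bp(bx,by,bz,a=0.,v=None):
    v=V0 if v is None else v
    return R.from_euler('z',v[2]).apply(np.array([.13,0,.055])+R.from_euler('y',a).apply([bx-.26,by,.012+bz]))+[v[0],v[1],0]
def down(yaw,lean=None):
    r=R.from_euler('z',yaw)*R.from_euler('x',np.pi)
    return r if lean is None else lean*r
E
python3 - <<'E'
from fit import *
s=get_state(); print(R.from_rotvec(s["eef_rot"]).as_matrix().round(2).tolist())
grab(20)
c=[]
p=bp(.03,-.09,0,V0[3])
for yaw in (np.pi/2,-np.pi/2):
    o=down(V0[2]+yaw).as_rotvec(); q=ik(p+[0,0,.06],o); print(yaw,q)
    if q is not None: c.append((np.abs(np.array(q)-s["q"]).max(),yaw,o))
_,yaw,o=min(c,key=lambda t:t[0])
movep(p+[0,0,.05],o); print(p,get_state()["clock"])
h=move_l(p+[0,0,-.01],.05,until_force=2.5)
s=get_state();print(h,s["position"],s["contact_force"],s["clock"])
np.save("lid.npy",np.concatenate([s["position"],o]))
f=snap("scene","lid1")
E
```

```text
[[0.42, -0.91, -0.0], [-0.91, -0.42, 0.0], [-0.0, -0.0, -1.0]]
1.5707963267948966 [-0.602907    0.50230363  0.15755214  1.22604484  0.         -0.66710034]
-1.5707963267948966 [-0.602907    0.50230363  0.15755214  1.22604484  0.          2.47449232]
[ 0.57366441 -0.30556407  0.2028306 ] 3.6167
False [ 0.57371729 -0.30557252  0.19292075] [ 0.19406261 -0.14309985 -0.04590476] 4.9667
```

View pics/lid1.png

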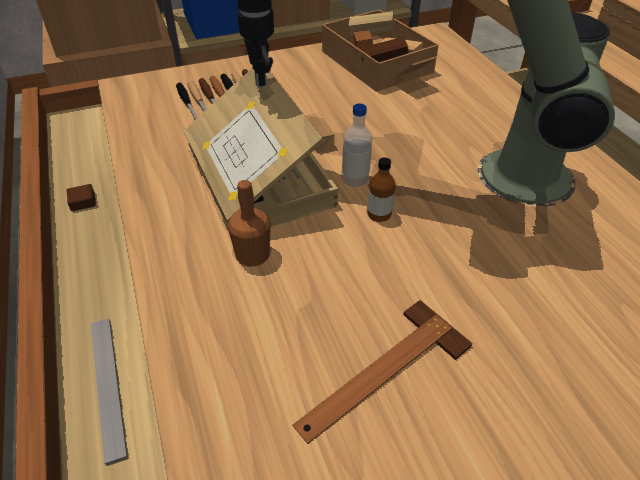

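Run:
```python
from fit import *
l=np.load("lid.npy")
for a in (.5,.38,.26,.14,.06):
    move_l(bp(.03,-.09,.002,a),.07)
    s=get_state();print(a,np.round(s["position"],4),np.round(s["contact_force"],1),round(s["clock"],1))
h=move_l(bp(.03,-.09,-.006,0),.03,until_force=12)
s=get_state();print(h,np.round(s["position"],4),np.round(s["contact_force"],1),round(s["clock"],1))
f=snap("scene","lid2")
```

```text
0.5 [ 0.5549 -0.3068  0.1776] [-0.2 -0.4 -0.2] 5.5
0.38 [ 0.5417 -0.3075  0.1531] [ 0.2 -0.3  0. ] 6.0
0.26 [ 0.5314 -0.3081  0.1274] [ 0.5 -0.2  1. ] 6.6
0.14 [ 0.5243 -0.3086  0.1006] [-0.4  0.1  0.3] 7.1
0.06 [ 0.5211 -0.3086  0.0821] [ 0.1 -0.3  0.7] 7.5
True [ 0.5209 -0.3092  0.0671] [-1.3  1.8  7.8] 8.1
```

View pics/lid2.png

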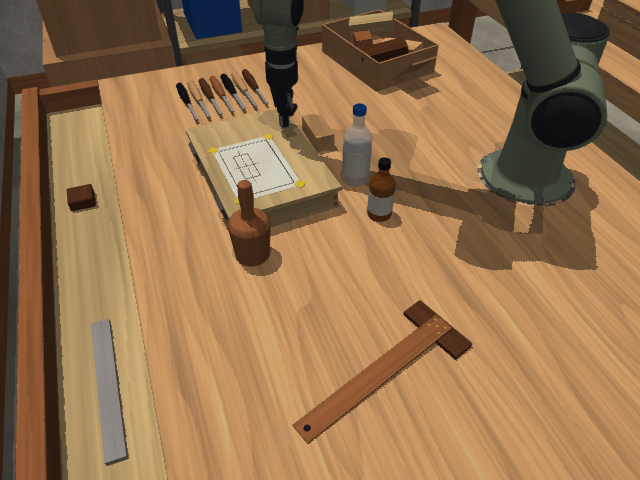

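The lid is down: contact at z = 0.0671, and the lid is flush with the tray in the picture. I'll press once more, lift, and re-measure everything with the lid shut.

Run:
```python
from fit import *
h=move_l(bp(.03,-.09,-.012,0),.03,until_force=15)
s=get_state();print(h,np.round(s["position"],4),np.round(s["contact_force"],1),round(s["clock"],1))
move_l(bp(.03,-.09,.05,0),.15)
o=s["eef_rot"]
movep([.40,-.42,.40],o)
for c in("scene","top"): snap(c,c+"3")
print(get_state()["clock"])
a=cv2.imread("pics/scene3.png")
cv2.imwrite("pics/s3a.png",cv2.resize(a[105:225,175:350],None,fx=4.4,fy=4.4,interpolation=cv2.INTER_CUBIC))
cv2.imwrite("pics/s3b.png",cv2.resize(a[290:450,285:480],None,fx=4,fy=3.7,interpolation=cv2.INTER_CUBIC))
a=cv2.imread("pics/top3.png")
cv2.imwrite("pics/t3a.png",cv2.resize(a[165:285,345:520],None,fx=4.4,fy=4.4,interpolation=cv2.INTER_CUBIC))
cv2.imwrite("pics/t3b.png",cv2.resize(a[180:320,170:270],None,fx=4,fy=4,interpolation=cv2.INTER_CUBIC))
```

```text
True [ 0.5209 -0.3092  0.067 ] [-0.9  0.6  5.8] 8.4
10.1917
```

View pics/s3a.png

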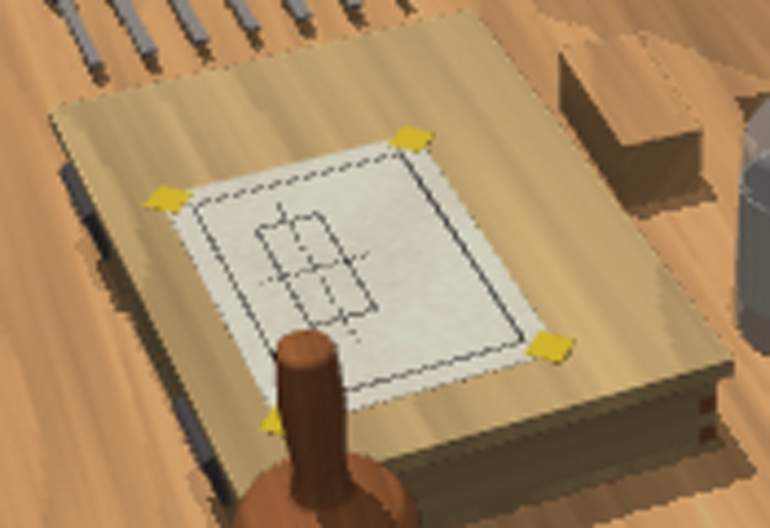

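View pics/t3a.png

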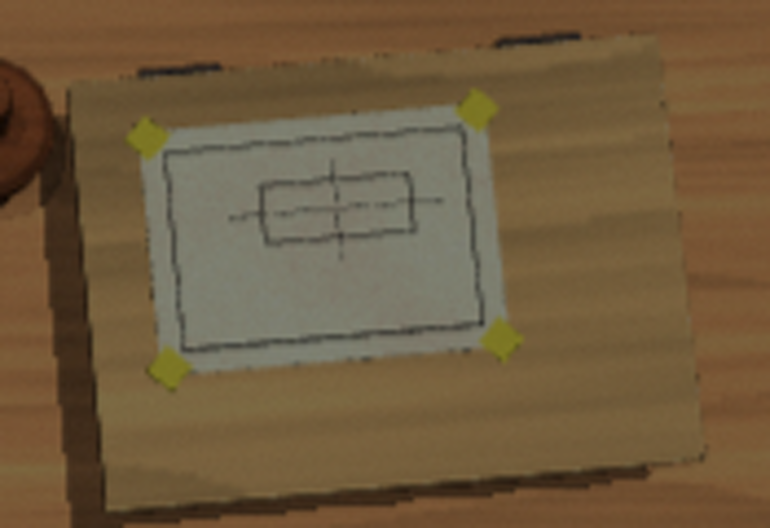

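View pics/s3b.png

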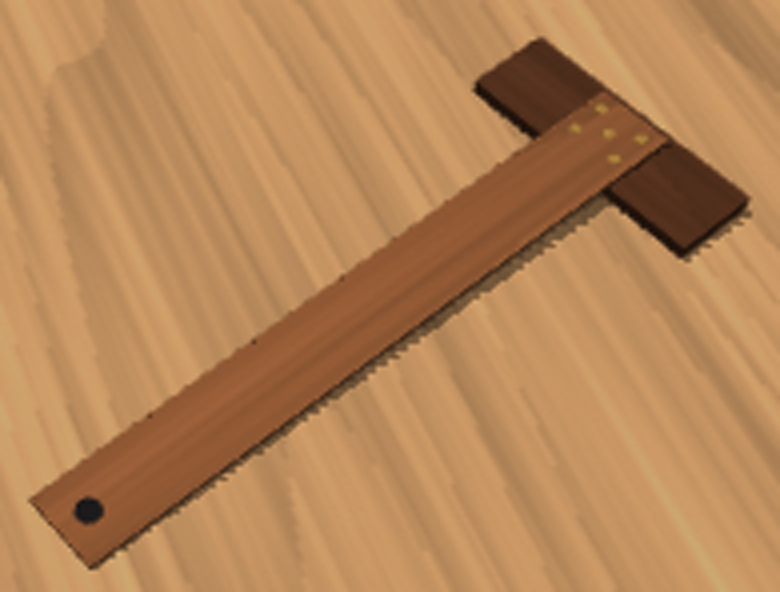

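View pics/t3b.png

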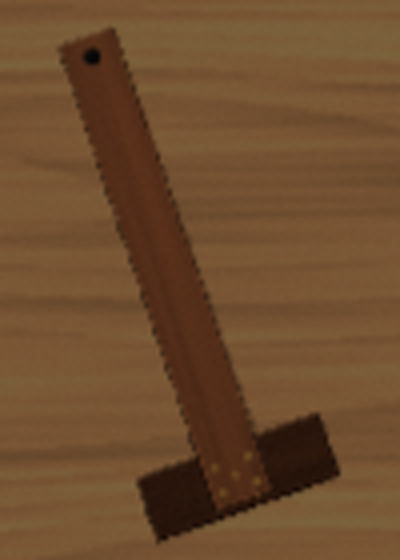

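```bash
cat >> fit.py <<'E'
def tsq(v):
    x,y,yaw,z,pit=v
    r=R.from_euler('z',yaw)*R.from_euler('y',pit)
    P=lambda a,b,c: r.apply([a,b,c])+[x,y,z]
    return dict(Tp=P(.247,.02,.002),Tm=P(.247,-.02,.002),Ip=P(-.053,.065,-.002),Im=P(-.053,-.065,-.002),Op=P(-.098,.065,-.002),Om=P(-.098,-.065,-.002))
def solve(fun,O,F,x0,free=None):
    x0=np.array(x0,float); free=list(range(len(x0))) if free is None else free
    def res(w):
        v=x0.copy();v[free]=w;m=fun(v); return np.concatenate([proj(F[c],m[k])-O[c][k] for c in O for k in O[c]])
    r=least_squares(res,x0[free],loss="soft_l1"); v=x0.copy();v[free]=r.x
    e=res(r.x).reshape(-1,2);i=0
    for c in O:
        for k in O[c]: print(c,k,np.round(e[i],1),end="; "); i+=1
    print("\n",np.round(v,4)); return v
def pk(d,o,s): return {k:(o[0]+p[0]/s[0],o[1]+p[1]/s[1]) for k,p in d.items()}
E
python3 - <<'E'
from fit import *
F={c:grab_frame(c) for c in("scene","top")}
O={"scene":pk(dict(FR=(475,12),HR=(50,113),FL=(733,367),LL=(523,344),LR=(402,150),UR=(193,203)),(175,105),(4.4,4.4)),
"top":pk(dict(FL=(106,511),FR=(702,461),HL=(68,80),HR=(660,37),LL=(184,351),LR=(484,323),UL=(164,152),UR=(463,127)),(345,165),(4.4,4.4))}
solve(model,O,F,V0)
v=V0.copy();v[3]=0
v=solve(model,O,F,v,[0,1,2,4,5]); np.save("fit1.npy",v)
for c in O: print(c); solve(model,{c:O[c]},F,v,[0,1,2,4,5])
print("T")
O={"scene":pk(dict(Tp=(92,568),Tm=(30,500),Im=(475,86),Om=(542,38),Op=(748,200),Ip=(685,250)),(285,290),(4,3.7)),
"top":pk(dict(Tp=(60,47),Tm=(115,28),Op=(157,543),Om=(339,472),Ip=(137,482),Im=(320,413)),(170,180),(4,4))}
t=solve(tsq,O,F,[.505,.36,.35,.010,np.deg2rad(2)],[0,1,2]); np.save("t0.npy",t)
for c in O: print(c); solve(tsq,{c:O[c]},F,t,[0,1,2])
solve(tsq,O,F,t)
E
```

```text
scene FR [ 0.  -0.1]; scene HR [-0.5 -2.2]; scene FL [-0.1 -0.7]; scene LL [-0.1  0.1]; scene LR [-0.1  1.3]; scene UR [-0.3  0.3]; top FL [-0.3 -0.1]; top FR [0.4 0.4]; top HL [0.  0.4]; top HR [ 0.  -0.5]; top LL [-0.3 -0.1]; top LR [-0.6  0.8]; top UL [0.3 0.1]; top UR [-0.2  0.4]; 
 [ 0.6138 -0.2137  0.0583 -0.0156  0.092   0.1204]
scene FR [ 0.1 -1.3]; scene HR [-0.4 -2.1]; scene FL [-0.1 -1.8]; scene LL [-0.2 -0.6]; scene LR [-0.1  0.6]; scene UR [-0.2  0.2]; top FL [-0.6 -0.3]; top FR [0.5 0.4]; top HL [-0.2  0.2]; top HR [-0.2 -0.5]; top LL [-0.5 -0.3]; top LR [-0.7  0.8]; top UL [ 0.1 -0. ]; top UR [-0.4  0.4]; 
 [ 0.6138 -0.2129  0.0565  0.      0.0918  0.1203]
scene
scene FR [ 0.2 -0.6]; scene HR [-0.6 -1.5]; scene FL [-0.2 -0.7]; scene LL [0.  0.3]; scene LR [0.2 1.3]; scene UR [0.2 0.8]; 
 [ 0.615  -0.2097  0.0542  0.      0.0909  0.1198]
top
top FL [-0.2 -0.1]; top FR [0.9 0.3]; top HL [-0.   0.3]; top HR [-0.  -0.6]; top LL [-0.2 -0.4]; top LR [-0.5  0.5]; top UL [ 0.3 -0.2]; top UR [-0.2  0.1]; 
 [ 0.6137 -0.2136  0.0587  0.      0.0925  0.1203]
T
scene Tp [-0.5 -0.1]
[... 191 characters left out ...]
 top Ip [-0.7 -0.6]; top Im [-1.2  0.2]; 
 [0.5045 0.3594 0.329  0.01   0.0349]
scene
scene Tp [-0.4  0.4]; scene Tm [-0.3  0.2]; scene Im [-0.  -1.1]; scene Om [-0.2 -0.4]; scene Op [ 1.2 -0.2]; scene Ip [0.2 0.3]; 
 [0.5045 0.3604 0.328  0.01   0.0349]
top
top Tp [-0.1  0.1]; top Tm [-0.2 -0.1]; top Op [ 0.4 -0.3]; top Om [0.2 1. ]; top Ip [ 0.1 -0.7]; top Im [-0.4  0.1]; 
 [0.5047 0.3573 0.327  0.01   0.0349]
scene Tp [-0.4  0.1]; scene Tm [-0.2 -0.1]; scene Im [-0.4 -0.8]; scene Om [-0.6  0. ]; scene Op [0.5 0.1]; scene Ip [-0.4  0.5]; top Tp [-0.3  0.7]; top Tm [-0.4  0.5]; top Op [0.3 0.1]; top Om [0.  1.3]; top Ip [-0.  -0.4]; top Im [-0.7  0.5]; 
 [0.5037 0.3584 0.3278 0.0061 0.0339]
```

Lid shut and pose refined. The T-square fits to within about 1 px, with the grip at (0.5045, 0.359) and yaw 0.328. Next is the grasp.

```bash
cat >> fit.py <<'E'
M=[np.array([[0,1,0],[1,0,0],[0,0,-1.]]),np.array([[0,-1,0],[-1,0,0],[0,0,-1.]])]
def tool(pos,yaw,pit,k,off):  # TCP pose for T-square grip pose; off in t-frame
    r=R.from_euler('z',yaw)*R.from_euler('y',pit)
    return r.apply(off)+np.asarray(pos), (r*R.from_matrix(M[k])).as_rotvec()
def fin(bx_rule,gap,dz,v):  # grip pose on board: ruling edge at bx_rule, head face gap from edge
    return bp(bx_rule-.02,.18-.053+gap,.002+dz,0,v), v[2]-np.pi/2
E
python3 - <<'E'
from fit import *
v=np.load("fit1.npy");t=np.load("t0.npy")
off=np.array([0,0,-.003])
best=[]
for k in(0,1):
    pg,og=tool([t[0],t[1],.010],t[2],np.deg2rad(2),k,off); qg=ik(pg,og)
    g,yw=fin(v[4],.01,.05,v); pf,of=tool(g,yw,0,k,off); qf=ik(pf,of)
    print(k,qg,qf,pf)
    if qg is not None and qf is not None: best.append((max(abs(qg[5]),abs(qf[5])),k))
k=min(best)[1]; print("k",k); np.save("k.npy",k)
pg,og=tool([t[0],t[1],.010],t[2],np.deg2rad(2),k,off)
let_go(); movep(pg+[0,0,.12],og)
move_l(pg+[0,0,.0],.12)
print(np.round(get_state()["position"],4),get_state()["contact_force"])
grab(50)
s=get_state();print(s["finger_gap"],np.round(s["contact_force"],2),s["clock"])
snap("scene","grasp")
E
```

```text
0 [ 0.4970429   0.69292763 -0.21178065  0.70050322  0.00583769  0.1679602 ] [-0.27721678  0.43617225 -0.34588212  0.78874196  0.          1.23706158] [ 0.54797218 -0.07940033  0.116     ]
1 [ 0.4970429   0.69292763 -0.21178065  0.70050322  0.00583769 -2.97363246] [-0.27721678  0.43617225 -0.34588212  0.78874196  0.         -1.90453107] [ 0.54797218 -0.07940033  0.116     ]
k 0
[0.505  0.3597 0.0078] [ 0.03282726 -0.08242013  0.6533387 ]
0.4392312993577379 [-1.17 -1.55  6.44] 15.6667
```

View pics/grasp.png

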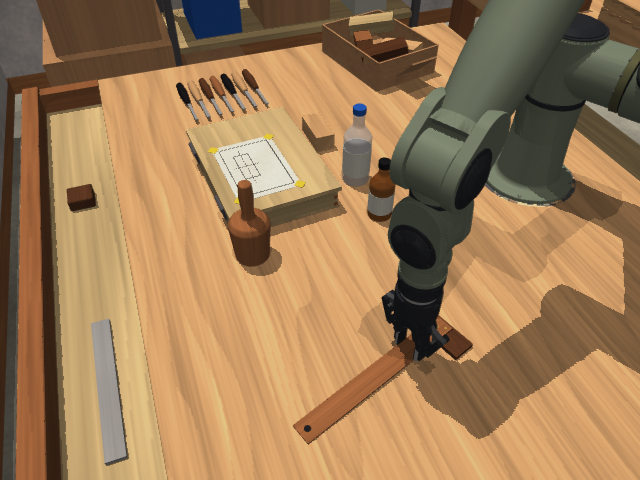

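Run:
```python
from fit import *
s=get_state();p=np.array(s["position"])
f=grab_frame("scene")
print([(h,np.round(proj(f,p+[0,0,h]))) for h in(.15,.2,.25,.3)])
move_l(p+[0,0,.1],.1)
s=get_state();print(s["finger_gap"],np.round(s["contact_force"],2),np.round(s["wrist_torque"],2),s["clock"])
snap("scene","lift");snap("top","liftt")
a=cv2.imread("pics/lift.png")[150:450,250:650]; cv2.imwrite("pics/liftc.png",cv2.resize(a,None,fx=2,fy=2))
```

```text
[(0.15, array([419., 297.])), (0.2, array([424., 276.])), (0.25, array([428., 254.])), (0.3, array([433., 229.]))]
0.44443998758441 [-0.31 -0.25 -1.69] [-0.04 -0.05  0.01] 16.925
```

View pics/liftc.png

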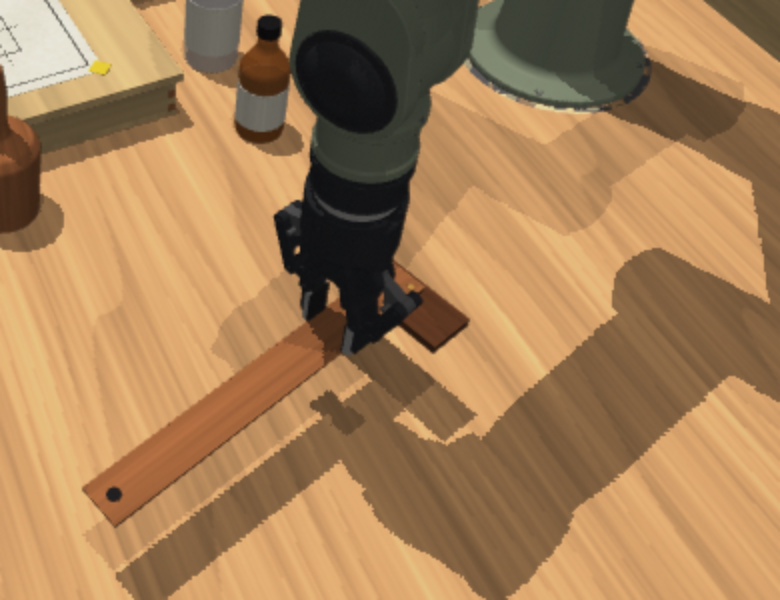

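Run:
```python
import cv2
a=cv2.imread("pics/liftt.png")[150:330,150:300]; cv2.imwrite("pics/lifttc.png",cv2.resize(a,None,fx=3.3,fy=3.3,interpolation=cv2.INTER_CUBIC))
```

```text
(no output)
```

View pics/lifttc.png

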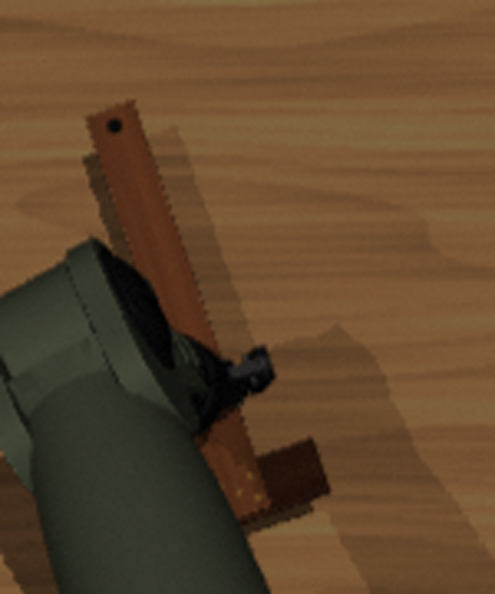

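Run:
```python
from fit import *
F={c:grab_frame(c) for c in("scene","top")}
s=get_state(); print(np.round(s["position"],4))
O={"scene":pk(dict(Tp=(118,525),Tm=(84,488),Op=(468,320),Ip=(433,350)),(250,150),(2,2)),
"top":pk(dict(Tp=(86,118),Tm=(133,100),Im=(311,438),Om=(328,491)),(150,150),(3.3,3.3))}
solve(tsq,O,F,[.5045,.3594,.328,.11,.035])
Rm=R.from_rotvec(s["eef_rot"]).as_matrix()@M[0].T; print(R.from_matrix(Rm).as_euler('ZYX'))
```

```text
[0.5043 0.3594 0.1072]
scene Tp [-1.1  0.5]; scene Tm [-0.8 -0.2]; scene Op [0.3 0.4]; scene Ip [ 0.3 -0.4]; top Tp [-0.8  0.4]; top Tm [-0.6  0.6]; top Im [0.4 0.2]; top Om [1.2 0.7]; 
 [0.5032 0.3586 0.3341 0.1053 0.0228]
[ 3.28930742e-01  3.60587375e-02 -2.11699820e-04]
```

Run:
```python
from fit import *
v=np.load("fit1.npy");off=np.array([0,0,-.003])
p=np.array(get_state()["position"]); move_l([p[0],p[1],.34],.25)
g,yw=fin(v[4],.014,.27,v); pf,of=tool(g,yw,0,0,off)
movep(pf,of); print(get_state()["clock"],np.round(get_state()["contact_force"],2))
g,yw=fin(v[4],.014,.03,v); pf,of=tool(g,yw,0,0,off)
move_l(pf,.15); print(get_state()["clock"],np.round(get_state()["position"],4),pf)
snap("scene","hov");snap("top","hovt")
a=cv2.imread("pics/hov.png")[70:270,160:420]; cv2.imwrite("pics/hovc.png",cv2.resize(a,None,fx=3,fy=3,interpolation=cv2.INTER_CUBIC))
a=cv2.imread("pics/hovt.png")[160:320,330:530]; cv2.imwrite("pics/hovtc.png",cv2.resize(a,None,fx=3.6,fy=3.6,interpolation=cv2.INTER_CUBIC))
```

```text
19.8083 [-0.18  0.14 -0.89]
21.5583 [ 0.5484 -0.0756  0.0968] [ 0.54774623 -0.07540671  0.096     ]
```

View pics/hovc.png

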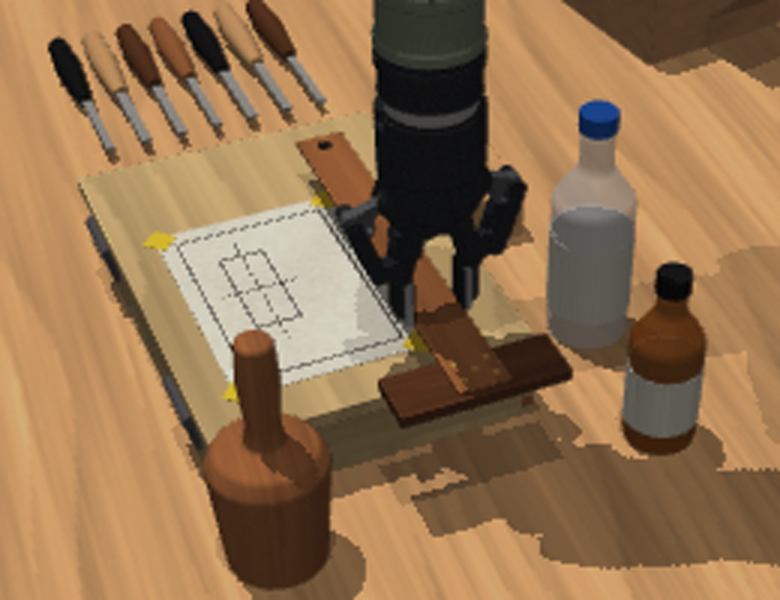

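View pics/hovtc.png

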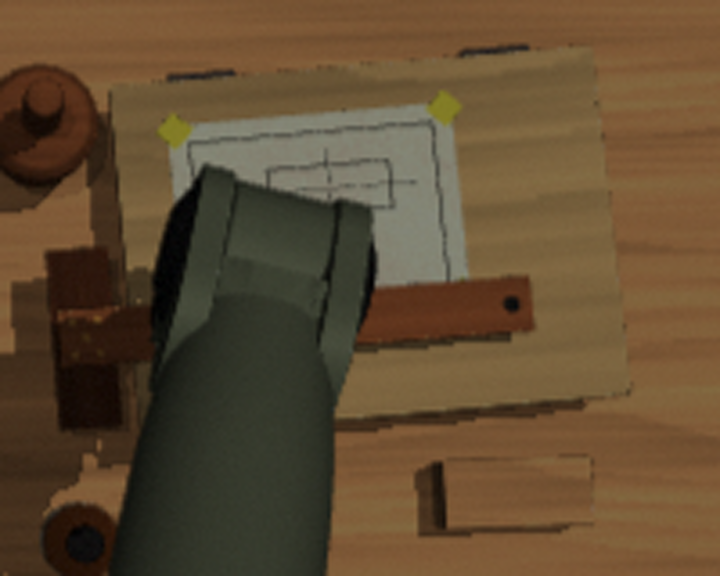

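Run:
```python
from fit import *
v=np.load("fit1.npy")
F={c:grab_frame(c) for c in("scene","top")}
O={"scene":pk(dict(Tp=(298,145),Tm=(345,133),Ip=(380,381),Op=(402,416),Om=(571,371),Im=(543,336)),(160,70),(3,3)),
"top":pk(dict(Tp=(528,277),Tm=(534,328),Op=(47,252),Om=(60,430),Im=(124,423),Ip=(107,247)),(330,160),(3.6,3.6))}
g,yw=fin(v[4],.014,.03,v);print(g,yw)
t=solve(tsq,O,F,[*g[:2],yw,g[2],0])
for c in O: print(c);solve(tsq,{c:O[c]},F,t,[0,1,2])
```

```text
[ 0.54774623 -0.07540671  0.099     ] -1.514278361134538
scene Tp [-0.5 -0.2]; scene Tm [-0.9  0.4]; scene Ip [-1.2 -0.2]; scene Op [-0.6  1.3]; scene Om [ 0.5 -0. ]; scene Im [ 0.7 -0.7]; top Tp [0.2 0.1]; top Tm [0.  1.3]; top Op [-0.3 -0.2]; top Om [-0.   0.3]; top Im [-0.4  0.9]; top Ip [ 0.3 -0.1]; 
 [ 0.5474 -0.0767 -1.5179  0.0957  0.0033]
scene
scene Tp [ 0.1 -0.3]; scene Tm [-0.3  0.2]; scene Ip [-1.  -0.4]; scene Op [-0.5  1.1]; scene Om [0.7 0. ]; scene Im [ 1.  -0.7]; 
 [ 0.5466 -0.0767 -1.5213  0.0957  0.0033]
top
top Tp [ 0.1 -0.7]; top Tm [0.  0.5]; top Op [-0.3 -0.3]; top Om [0.2 0.1]; top Im [-0.3  0.7]; top Ip [ 0.2 -0.3]; 
 [ 0.5482 -0.0768 -1.5134  0.0957  0.0033]
```

Run:
```python
from fit import *
v=np.load("fit1.npy");off=np.array([0,0,-.003])
g,yw=fin(v[4],.014,.004,v); pf,of=tool(g,yw,0,0,off); move_l(pf,.06)
g,yw=fin(v[4],.014,-.005,v); pf,of=tool(g,yw,0,0,off)
h=move_l(pf,.015,until_force=2.5)
s=get_state();p=np.array(s["position"]);print(h,np.round(p,4),pf,np.round(s["contact_force"],2),s["clock"])
d=R.from_euler('z',v[2]).apply([0,-1,0])
h=move_l(p+d*.022,.02,until_force=7)
s=get_state();q=np.array(s["position"]);print(h,np.round(q,4),"slid",(q-p)@d,np.round(s["contact_force"],2),s["clock"],s["finger_gap"])
snap("scene","sl");snap("top","slt")
a=cv2.imread("pics/sl.png")[70:270,160:420]; cv2.imwrite("pics/slc.png",cv2.resize(a,None,fx=3,fy=3,interpolation=cv2.INTER_CUBIC))
```

```text
True [ 0.5482 -0.0755  0.0666] [ 0.54774623 -0.07540671  0.061     ] [ 0.02 -0.31  4.32] 22.7167
True [ 0.5493 -0.0898  0.0666] slid 0.014288759443208688 [0.2  1.26 3.71] 23.5 0.4430018704173223
```

View pics/slc.png

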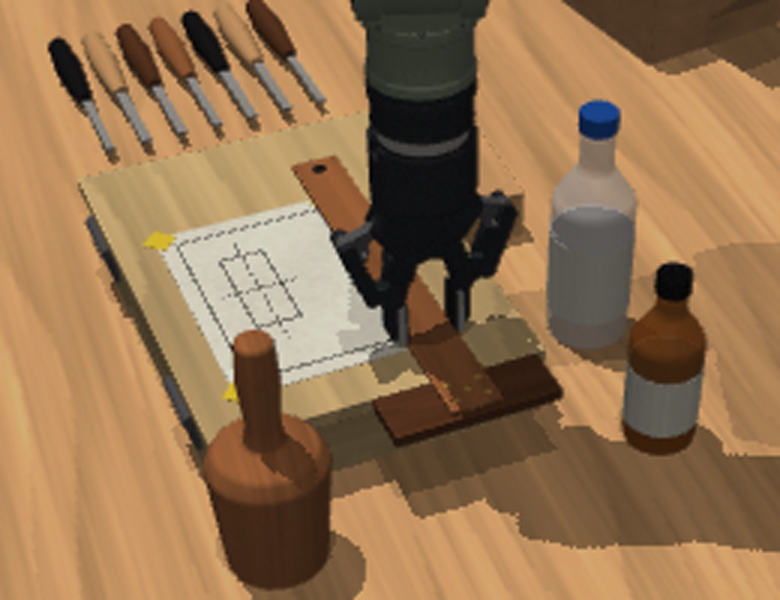

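Head contact came after a 14.3 mm slide, as expected. Now release, back off and look.

Run:
```python
from fit import *
v=np.load("fit1.npy")
let_go(); s=get_state();p=np.array(s["position"]);print(np.round(p,4),np.round(s["contact_force"],2))
move_l(p+[0,0,.2],.2)
movep([.42,.25,.35],s["eef_rot"])
print(get_state()["clock"])
snap("scene","r");snap("top","rt")
a=cv2.imread("pics/r.png")[105:235,175:355]; cv2.imwrite("pics/rc.png",cv2.resize(a,None,fx=4.4,fy=4.4,interpolation=cv2.INTER_CUBIC))
a=cv2.imread("pics/rt.png")[165:285,345:525]; cv2.imwrite("pics/rtc.png",cv2.resize(a,None,fx=4.4,fy=4.4,interpolation=cv2.INTER_CUBIC))
```

```text
[ 0.549  -0.0889  0.0665] [ 0.06  0.82 -0.44]
26.675
```

View pics/rc.png

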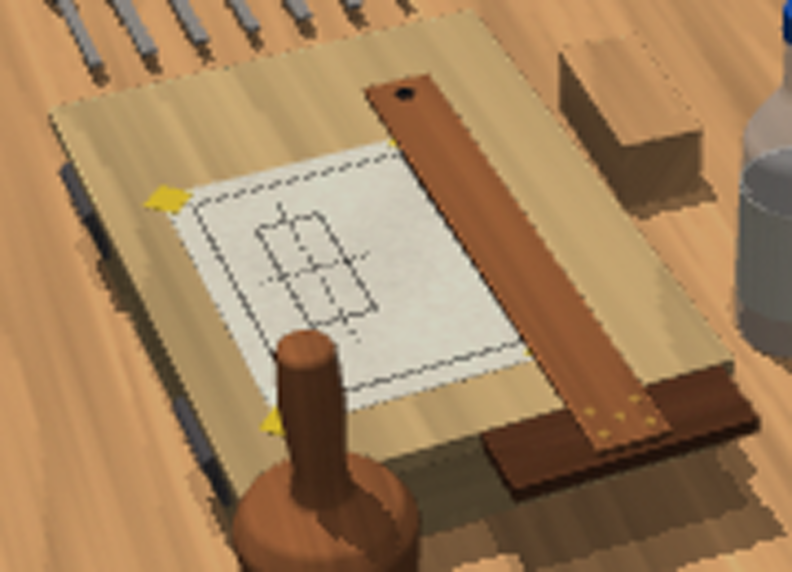

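View pics/rtc.png

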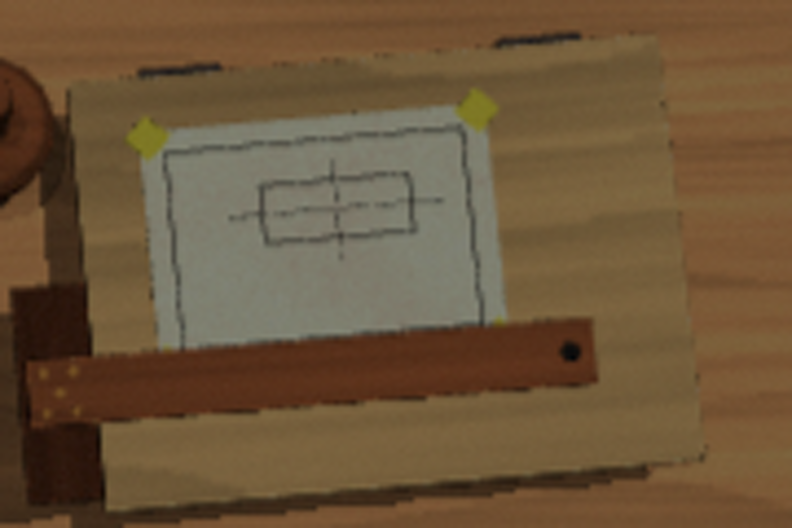

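```bash
cat > rect.py <<'E'
from fit import *
v=np.load("fit1.npy")
F={c:grab_frame(c) for c in("scene","top")}
def prof(c,fn,by,bx):
    im=cv2.imread(fn).astype(np.float32); out=[]
    for y in by:
        uv=np.array([proj(F[c],bp(x,y,0,0,v)) for x in bx],np.float32)
        out.append(cv2.remap(im,uv[:,0:1].copy(),uv[:,1:2].copy(),cv2.INTER_LINEAR)[:,0])
    return np.mean(out,0)
E
python3 - <<'E'
from rect import *
bx=np.arange(.082,.102,.001)
for c,a,b in(("scene","scene3","r"),("top","top3","rt")):
    for lo,hi in((-.045,0),(.07,.115)):
        A=prof(c,f"pics/{a}.png",np.linspace(lo,hi,40),bx);B=prof(c,f"pics/{b}.png",np.linspace(lo,hi,40),bx)
        print(c,lo,hi);print(" bx ",(bx*1e3).round().astype(int));print(" preG",A[:,1].astype(int));print("postG",B[:,1].astype(int));print("postB",B[:,0].astype(int));print("postR",B[:,2].astype(int))
E
```

```text
scene -0.045 0
 bx  [ 82  83  84  85  86  87  88  89  90  91  92  93  94  95  96  97  98  99
 100 101]
 preG [195 196 196 196 196 195 195 189 171 140 115 117 143 172 189 194 196 196
 197 197]
postG [ 89  88  88  87  87  87  87  84  74  63  65  94 137 172 190 195 197 198
 198 199]
postB [ 52  52  51  51  51  51  51  49  44  40  51  82 124 157 173 179 180 181
 181 182]
postR [146 145 143 143 142 142 142 138 121  97  87 105 143 177 196 202 203 204
 204 204]
scene 0.07 0.115
 bx  [ 82  83  84  85  86  87  88  89  90  91  92  93  94  95  96  97  98  99
 100 101]
 preG [201 201 201 201 202 201 196 179 148 124 129 159 187 199 202 202 202 202
 203 203]
postG [ 88  87  86  85  84  85  85  83  78  82 111 154 187 200 203 203 203 203
 204 204]
postB [ 51  50  50  49  49  50  50  49  49  61  95 139 171 183 186 186 186 186
 186 187]
postR [143 142 140 138 138 139 140 136 121 111 126 162 192 204 208 209 209 209
 209 209]
top -0.045 0
 bx  [ 82  83  84  85  86  87  88  89  90  91  92  93  94  95  96  97  98  99
 100 101]
 preG [117 120 121 121 121 120 120 117 112 105  94  83  79  87 101 113 119 121
 121 121]
postG [ 47  48  48  48  47  47  46  46  46  46  51  58  70  85 102 115 121 122
 123 123]
postB [ 25  25  26  26  26  25  24  25  25  27  33  43  56  72  88 100 106 107
 107 108]
postR [ 86  87  87  87  86  85  85  84  83  81  80  80  83  92 105 117 124 125
 125 125]
top 0.07 0.115
 bx  [ 82  83  84  85  86  87  88  89  90  91  92  93  94  95  96  97  98  99
 100 101]
 preG [124 125 125 125 125 124 122 117 110  99  87  83  88 101 115 123 125 125
 125 125]
postG [ 45  46  46  46  46  45  45  45  46  51  60  73  88 103 117 125 127 127
 127 127]
postB [ 24  25  25  25  25  24  24  24  27  32  42  57  73  89 102 110 111 111
 111 111]
postR [ 84  85  85  85  84  83  82  81  82  83  87  92  98 107 117 124 126 126
 126 126]
```

```bash
cat > edge.py <<'E'
from rect import *
from scipy.special import erf
def run(post):
    bx=np.arange(80,104,.5)
    for c,a,b in(("scene","scene3",post[0]),("top","top3",post[1])):
        for lo,hi in((-.045,0),(.0,.045),(.07,.115)):
            ys=np.linspace(lo,hi,60)
            A=prof(c,f"pics/{a}.png",ys,bx/1e3);B=prof(c,f"pics/{b}.png",ys,bx/1e3)
            st=lambda x0,s: .5*(1+erf((bx-x0)/s/1.414))
            def pre(w): # L,s,sheet(3),line(3)
                L,s=w[:2];k=st(L-1,s)-st(L+1,s)
                return (w[2:5]-k[:,None]*(w[2:5]-w[5:8]))
            r=least_squares(lambda w:np.concatenate([(pre(w)-A).ravel(),(w[5:8]-25)*.5]),[92,1.3,*A[-1],25,25,25])
            L,s=r.x[:2]
            def po(w): # e, blade, sheet
                e=w[0]; k=st(e,s)[:,None]; vis=(st(max(e,L-1),s)-st(max(L+1,e),s))[:,None]
                return w[1:4]*(1-k)+k*w[4:7]-vis*(w[4:7]-r.x[5:8])
            best=min((least_squares(lambda w:(po(w)-B).ravel(),[e0,*B[0],*B[-1]]) for e0 in(L-1.5,L-.5,L+.5,L+1.5)),key=lambda q:q.cost)
            print(c,(lo,hi),"line %.2f s %.2f edge %.2f  edge-line %.2f rms %.1f"%(L,s,best.x[0],best.x[0]-L,np.sqrt(2*best.cost/B.size)))
E
python3 -c "
from edge import *
run(('r','rt'))"
```

```text
scene (-0.045, 0) line 92.47 s 1.48 edge 91.47  edge-line -1.00 rms 3.8
scene (0.0, 0.045) line 91.98 s 1.45 edge 90.99  edge-line -0.98 rms 1.5
scene (0.07, 0.115) line 91.33 s 1.40 edge 90.59  edge-line -0.75 rms 2.3
top (-0.045, 0) line 93.68 s 1.70 edge 93.44  edge-line -0.25 rms 1.2
top (0.0, 0.045) line 93.51 s 1.67 edge 93.51  edge-line 0.00 rms 1.7
top (0.07, 0.115) line 92.86 s 1.81 edge 93.39  edge-line 0.53 rms 1.4
```

The blade edge lies within about 1 mm of the line, with a slope of about 0.005 rad or less. I'll seat the head with a gentle push on its outer face and re-check.

Run:
```python
from fit import *
v=np.load("fit1.npy")
grab(20); o=down(v[2]).as_rotvec()
q=[ik(bp(.0715,.26,.2,0,v),down(v[2]+y).as_rotvec()) for y in(0,np.pi)]; 
o=down(v[2]+(0 if q[0] is not None and abs(q[0][5])<2 else np.pi)).as_rotvec()
movep(bp(.0715,.262,.15,0,v),o)
move_l(bp(.0715,.262,-.007,0,v),.15,until_force=8)
s=get_state();p0=np.array(s["position"]);print(np.round(p0,4),np.round(s["contact_force"],2))
h=move_l(bp(.0715,.215,-.007,0,v),.02,until_force=4)
s=get_state();p=np.array(s["position"]);d=R.from_euler('z',v[2]).inv().apply(p-[v[0],v[1],0])
print(h,np.round(d,4),np.round(s["contact_force"],2),s["clock"])
snap("scene","push")
move_l(bp(.0715,.262,-.007,0,v),.08); move_l(bp(.0715,.262,.2,0,v),.2)
movep([.42,.25,.35],o)
snap("scene","r2");snap("top","rt2");print(get_state()["clock"])
a=cv2.imread("pics/r2.png")[105:235,175:355]; cv2.imwrite("pics/rc2.png",cv2.resize(a,None,fx=4.4,fy=4.4,interpolation=cv2.INTER_CUBIC))
a=cv2.imread("pics/rt2.png")[220:290,335:425]; cv2.imwrite("pics/rtc2.png",cv2.resize(a,None,fx=8,fy=8,interpolation=cv2.INTER_CUBIC))
from edge import *
run(('r2','rt2'))
```

```text
[0.5414 0.0455 0.0609] [-0.21  0.24  0.29]
True [-0.059   0.2352  0.0596] [0.41 0.8  0.2 ] 31.375
34.1833
scene (-0.045, 0) line 92.47 s 1.48 edge 92.27  edge-line -0.20 rms 3.6
scene (0.0, 0.045) line 91.98 s 1.45 edge 94.06  edge-line 2.08 rms 5.1
scene (0.07, 0.115) line 91.33 s 1.40 edge 93.28  edge-line 1.94 rms 5.5
top (-0.045, 0) line 93.68 s 1.70 edge 95.28  edge-line 1.60 rms 1.5
top (0.0, 0.045) line 93.51 s 1.67 edge 94.76  edge-line 1.25 rms 1.4
top (0.07, 0.115) line 92.86 s 1.81 edge 94.36  edge-line 1.50 rms 1.3
```

View pics/rc2.png

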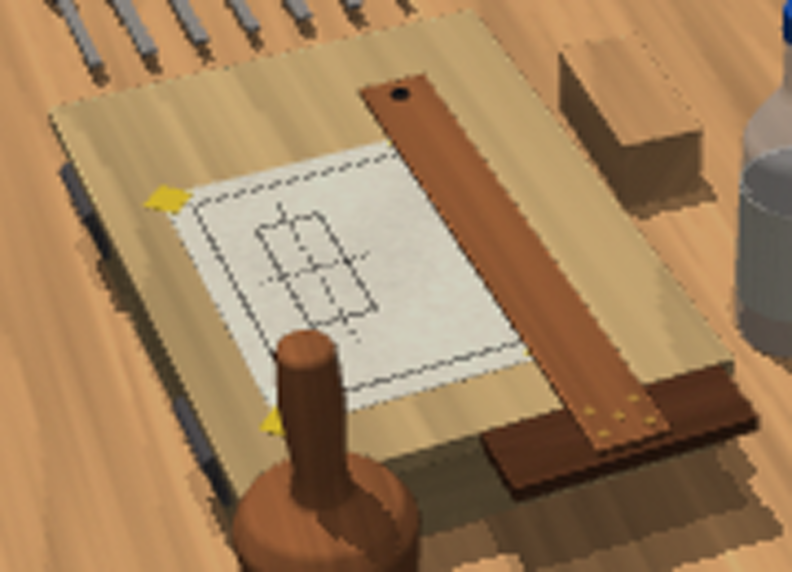

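View pics/rtc2.png

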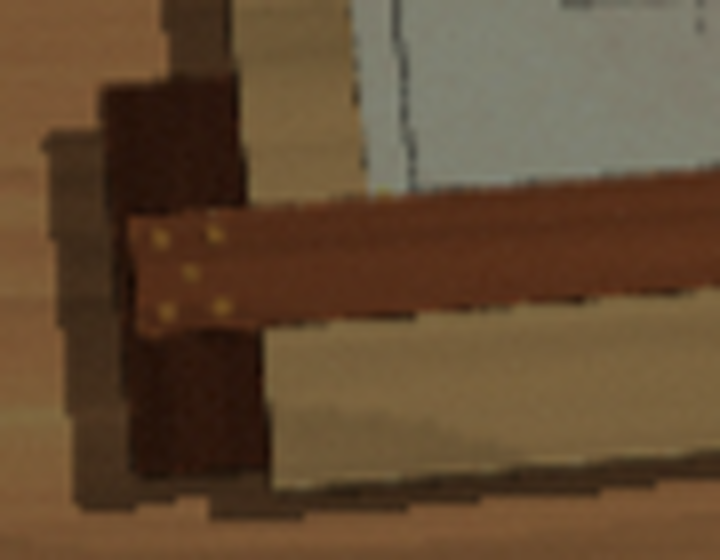

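View pics/push.png

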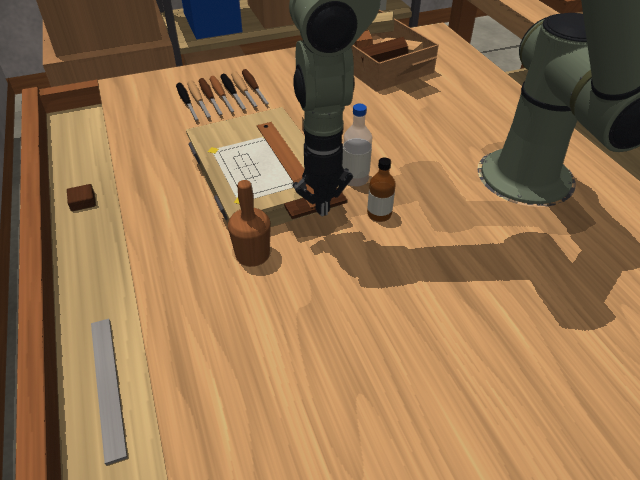

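The push seated the head flush: the slope is now about 0 and the top view shows no gap. The blade did shift about 1 mm, so I'll refine the scene measurement by modelling the blade's side face before deciding on a correction.

Run:
```python
from rect import *
from scipy.special import erf
# full post model with line behind, blade side face 4mm (apparent width w), fixed side color dark fraction
bx=np.arange(78,104,.5)
T=np.array(F["scene"]["cam_to_world"])[:3,3]; 
for post in("r","r2"):
  for lo,hi in((-.045,0),(.0,.045),(.07,.115)):
    ys=np.linspace(lo,hi,60); A=prof("scene","pics/scene3.png",ys,bx/1e3);B=prof("scene",f"pics/{post}.png",ys,bx/1e3)
    pm=bp(.092,(lo+hi)/2,0,0,v); dx=R.from_euler('z',v[2]).inv().apply(T-pm); w=4*dx[0]/dx[2]
    st=lambda x0,s: .5*(1+erf((bx-x0)/s/1.414))[:,None]
    def pre(z):
        k=st(z[0]-1,z[1])-st(z[0]+1,z[1]); return z[2:5]-k*(z[2:5]-25)
    r=least_squares(lambda z:(pre(z)-A).ravel(),[92,1.3,*A[-1]]); L,s=r.x[:2]
    res=[]
    for f in(.3,.5,.7,1.0):
        def po(z):
            e=z[0]; a=max(e,L-1);b=max(e,L+1)
            return z[1:4]*(1-st(e-w,s))+f*z[1:4]*(st(e-w,s)-st(e,s))+z[4:7]*st(e,s)-(st(a,s)-st(b,s))*(z[4:7]-25)
        q=min((least_squares(lambda z:(po(z)-B).ravel(),[L+d,*B[0],*B[-1]]) for d in(-2,-1,0,1,2)),key=lambda q:q.cost)
        res.append((f,round(q.x[0]-L,2),round(np.sqrt(2*q.cost/B.size),1)))
    print(post,lo,hi,"w %.2f L %.2f"%(w,L),res)
```

```text
r -0.045 0 w 1.72 L 92.47 [(0.3, np.float64(0.13), np.float64(1.1)), (0.5, np.float64(-0.31), np.float64(1.7)), (0.7, np.float64(-0.78), np.float64(1.8)), (1.0, np.float64(-1.0), np.float64(3.3))]
r 0.0 0.045 w 1.72 L 91.98 [(0.3, np.float64(0.62), np.float64(1.2)), (0.5, np.float64(0.18), np.float64(1.6)), (0.7, np.float64(-0.29), np.float64(1.7)), (1.0, np.float64(-0.94), np.float64(1.3))]
r 0.07 0.115 w 1.72 L 91.34 [(0.3, np.float64(1.0), np.float64(2.4)), (0.5, np.float64(0.59), np.float64(2.5)), (0.7, np.float64(0.13), np.float64(2.6)), (1.0, np.float64(-0.54), np.float64(2.5))]
r2 -0.045 0 w 1.72 L 92.47 [(0.3, np.float64(1.21), np.float64(3.5)), (0.5, np.float64(1.36), np.float64(1.7)), (0.7, np.float64(1.53), np.float64(2.0)), (1.0, np.float64(-0.17), np.float64(3.4))]
r2 0.0 0.045 w 1.72 L 91.98 [(0.3, np.float64(1.46), np.float64(2.8)), (0.5, np.float64(1.61), np.float64(1.5)), (0.7, np.float64(1.78), np.float64(2.4)), (1.0, np.float64(2.09), np.float64(5.0))]
r2 0.07 0.115 w 1.72 L 91.34 [(0.3, np.float64(1.35), np.float64(2.5)), (0.5, np.float64(1.5), np.float64(2.5)), (0.7, np.float64(1.67), np.float64(3.7)), (1.0, np.float64(-0.53), np.float64(4.9))]
```

Corrected reading: the head is flush and the edge sits about 1.3 mm past the line centre, in both cameras. There's time for a self-centring re-grip at the right spot with yaw trimmed.

Run:
```python
from fit import *
v=np.load("fit1.npy")
let_go()
o=(R.from_euler('z',v[2]+.006-np.pi/2)*R.from_matrix(M[0])).as_rotvec()
p=np.array([.5486,-.0893,.0672])
movep(p+[0,0,.15],o); move_l(p+[0,0,.02],.15); move_l(p,.04)
print(np.round(get_state()["position"],4))
grab(20); s=get_state(); print(np.round(s["position"],4),s["finger_gap"],np.round(s["contact_force"],2))
d=R.from_euler('z',v[2]+.004).apply([0,-1,0])
h=move_l(p+d*.004,.01,until_force=4); s=get_state();print(h,np.round(s["position"],4),np.round(s["contact_force"],2))
let_go(); s=get_state();q=np.array(s["position"])
move_l(q+[0,0,.2],.15); movep([.42,.25,.35],o)
snap("scene","r3");snap("top","rt3");print(get_state()["clock"])
a=cv2.imread("pics/r3.png")[105:235,175:355]; cv2.imwrite("pics/rc3.png",cv2.resize(a,None,fx=4.4,fy=4.4,interpolation=cv2.INTER_CUBIC))
a=cv2.imread("pics/rt3.png")[220:290,335:425]; cv2.imwrite("pics/rtc3.png",cv2.resize(a,None,fx=8,fy=8,interpolation=cv2.INTER_CUBIC))
from edge import *
run(('r3','rt3'))
bx=np.arange(78,104,.5)
for post in("r3",):
  for lo,hi in((-.045,0),(.0,.045),(.07,.115)):
    ys=np.linspace(lo,hi,60); A=prof("scene","pics/scene3.png",ys,bx/1e3);B=prof("scene",f"pics/{post}.png",ys,bx/1e3)
    w=1.72
    st=lambda x0,s: .5*(1+erf((bx-x0)/s/1.414))[:,None]
    def pre(z):
        k=st(z[0]-1,z[1])-st(z[0]+1,z[1]); return z[2:5]-k*(z[2:5]-25)
    r=least_squares(lambda z:(pre(z)-A).ravel(),[92,1.3,*A[-1]]); L,s=r.x[:2]
    f=.5
    def po(z):
            e=z[0]; a=max(e,L-1);b=max(e,L+1)
            return z[1:4]*(1-st(e-w,s))+f*z[1:4]*(st(e-w,s)-st(e,s))+z[4:7]*st(e,s)-(st(a,s)-st(b,s))*(z[4:7]-25)
    q=min((least_squares(lambda z:(po(z)-B).ravel(),[L+d,*B[0],*B[-1]]) for d in(-2,-1,0,1,2)),key=lambda q:q.cost)
    print("side model",lo,round(q.x[0]-L,2))
```

```text
[ 0.5485 -0.0893  0.067 ]
[ 0.5488 -0.0894  0.0676] 0.4540070028154615 [-1.3   0.44  3.5 ]
True [ 0.5487 -0.0894  0.0675] [-0.38  0.7   4.63]
42.5167
scene (-0.045, 0) line 92.47 s 1.48 edge 91.75  edge-line -0.72 rms 1.6
scene (0.0, 0.045) line 91.98 s 1.45 edge 91.40  edge-line -0.58 rms 1.4
scene (0.07, 0.115) line 91.33 s 1.40 edge 90.50  edge-line -0.83 rms 2.4
top (-0.045, 0) line 93.68 s 1.70 edge 94.30  edge-line 0.61 rms 1.2
top (0.0, 0.045) line 93.51 s 1.67 edge 94.04  edge-line 0.53 rms 1.8
top (0.07, 0.115) line 92.86 s 1.81 edge 93.32  edge-line 0.46 rms 1.3
side model -0.045 0.44
side model 0.0 0.57
side model 0.07 0.52
```

View pics/rc3.png

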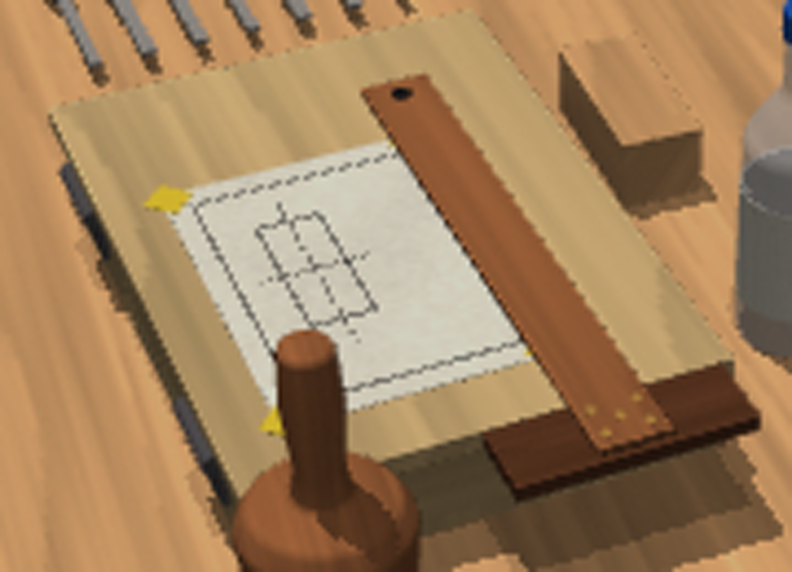

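View pics/rtc3.png

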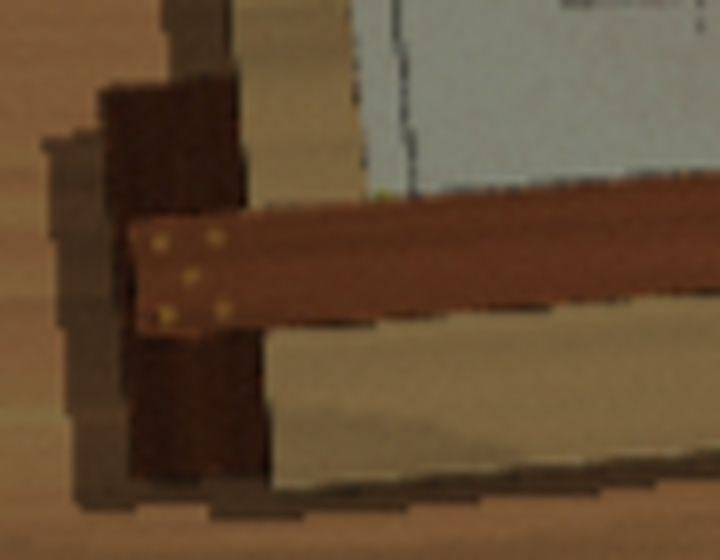

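View pics/r3.png

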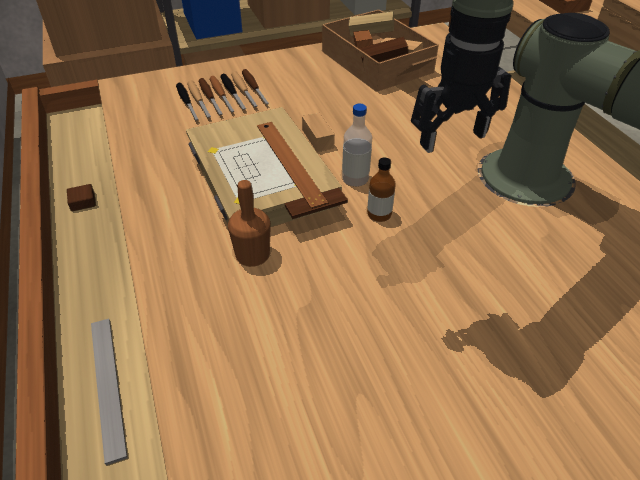

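The edge is now about 0.5 mm from the line centre and parallel to it in both cameras. The head is flush, and the bystanders stand where they did at the start: oil (380,190), water (357,150), mallet (250,240), offcut (318,132). Handing in.

```bash
python3 -c "
from cell import *
sign_off(); print(get_state()['clock'])"
```

```text
the job is handed in; nothing more can be done
the job is handed in; nothing more can be done
```

The lid is shut and the T-square lies flat on the board, with its head against the left edge and its blade along the bottom border line. I handed in at about 43 s of the allowed 72 s.

- **Lid:** I pushed it down slowly along its arc. It stopped with the fingertips at 67 mm, the height given for the shut board, and pressing harder did not move it further.
- **T-square:** I gripped it near its balance point, lowered it until it touched the board at about 2.5 N, and slid the head to the edge.
- **Corrections:** After release the blade was about 0.007 rad off square. A gentle push on the head seated it flush but moved the blade about 1.3 mm past the line, so I gripped it again to re-centre it.
- **Final check of the blade:** In both cameras the blade's edge is parallel to the line and about 0.5 mm past its centre. No gap shows at the head.
- **Disagreement:** A simpler fit of the scene picture, which ignores the blade's side face, put the edge about 0.7 mm short of the line's centre instead. The two readings still agree to within about 1.3 mm.
- **Bystanders:** The bottles, mallet and offcut looked unmoved in the last picture. I checked this by eye and did not measure it.

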